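Demagnetise the bucket tappets

ROBOT

A 6-joint arm with a two-finger parallel gripper is mounted at the origin on the work surface. World frame = base frame: x ahead of the robot, y to its left, z up, the work surface at z = 0. Lengths are in m, angles in degrees, forces in N, time in s.
With the tool pointing down it reaches from about 0.425 to 0.925 m from the base axis. Payload 12.5 kg.
Tool frame: the origin (TCP) lies between the finger pads; the fingertips stand 22 mm ahead of it and the grasp point (between the pads) lies 3 mm ahead of it (r.nose_length is the distance from the TCP to the fingertips, in m); z points along the fingers, y is the line along which they close (so a half turn about z gives the same grasp; the last joint's range is limited). The gripper opens to 85 mm and grips with 20 to 120 N. Pads are 22 mm wide; open, the fingers measure 114 mm over their backs; the gripper's body (76 mm by 85 mm) begins 54 mm behind the grasp point. The pads swing forward as they close: fully open they stand 13 mm farther back than shut.
Start: joints at [-79.332, 28.126, 89.318, -0, 62.55, -6.05], TCP at [0.18, -0.599, 0.253] pointing down, gripper open.
Joint ranges: [-177.58, 177.58], [-47.91, 125.51], [2.72, 160], [-65.01, 245.01], [3.68, 167.84], [-153.87, 153.87]. Speed limits (degrees/s): [127.2, 127.2, 159.86, 180, 180, 180].

INTERFACE

Orientations are given as [roll, pitch, yaw] about the fixed x, y, z axes, in that order (R = Rz(yaw) Ry(pitch) Rx(roll)).
In Python, from cell import r gives the robot as it stands.
- The arm moves only by the tool play_rows, never from a script. Its argument "series" is a list of rows, each a list of 7 numbers: the shift along the tool's x, y, z in m, then the turn, a rotation vector about the tool's x, y, z in rad, then the opening in per cent of the stroke, from 0 (shut) to 100 (fully open). In form: [[dx, dy, dz, rx, ry, rz, jaw], ...]. A call has 1 to 20 rows; each row shifts and turns the commanded pose from where the row before left it, along the tool's axes as they then stand; what a row does not reach is not made up. A row lasts 1/10 s, in which the tool goes at most 50 mm and 8.59 degrees, less where a joint would pass 70% of its speed; a pose out of reach is approached as far as the arm can. A call is refused whole if a number of a shift passes 0.05 or a number of a turn 0.15, either way. A call with a gripper value outside its range is refused whole. The fingers move at their own pace and stop on an object; "grip_force" is the grip in N (left out, the last holds). Time passes only in rows, so rows that do not move let the fingers close. It gives the time, the measured TCP pose, the force, the opening and the grip force at its end, in the units of the state.
- r.state(): the state, without advancing time (a new reading comes with each control period).
- r.get_image(name): name is "side" or "top"; returns a dict with "image" (384x512x3 uint8, red, green, blue), "camera_matrix" (3x3 intrinsics, pixels), "distortion" ([k1, k2, p1, p2, k3] as OpenCV has them; the pictures are not rectified), "R" (3x3) and "t" (3): a world point X has camera coordinates R X + t. Camera axes: x right, y down, z forward; pixel columns grow to the right and rows downward; lengths in m; the calibration is good to about 2 mm. A picture is of the moment at which its call begins. There is no depth.
- r.job_done(): hands the job in; it is judged then, once.
Trained networks look in the newest picture that a camera, given by its name, has taken for a name from the list of things; names that differ only in an ending like _2 or _b are one class to them, and where a whole thing is asked for, a point or a joint stands for the part that bears it (a point fixed in the world has none). Each returns a list of dicts, best first, with "confidence" (0 to 1); they miss things now and then, are a little off and sometimes report something else, mostly with a low value. They report only what shows in the picture. A call takes as long as a camera call. They do not tell look-alikes from the thing itself.
- r.boxes_of(camera, label): "rect" ([centre column, centre row, width, height] in pixels, round what is visible of it).
- r.trace(camera, label): "mask" (384x512 bool, what is visible of it) and "rect" ([centre column, centre row, width, height] in pixels, round what is visible of it).
The state is a dict: "time_s": time; "joint_positions": joint angles; "dq": joint speeds; "effort": joint torques, N m; "tcp_pos": TCP position; "eef_rot": TCP orientation; "contact_force": force on the tool from outside, world axes, zero at the start; "wrist_torque": the same for the moment, N m; "grip_width": finger opening in m; "grasp_force": force on a finger pad.
Only numpy, scipy, OpenCV 4.12 (cv2) and the standard library are available. Lean on these libraries where they do the work, as an engineer would, in place of code of your own. Each camera call takes 0.05 s, during which the arm holds its last target. There are 200 camera calls.

TASK

The bucket tappets in the parts tray are back from crack testing and still magnetic: lift them with the brass tongs from the hook, never with the gripper itself, and set every one on the demagnetiser's coil plate in a single layer, with a clear gap of at least a centimetre between any two. When all are laid out, slide the lock tab off the button, press the button fully down and let it up, and slide the tab fully back over it; the tongs must end up hanging on their hook. Leave the tape roll, spray can, socket and spanner where they are.

Things in the scene. Friction and masses are not known exactly. Their poses are not given: they have to be found in the camera images.
- demag: table demagnetiser, fixed: grey steel box 210 (x) x 330 (y) x 85 mm high. Origin at the centre of its underside on the bench. At +y of its top a black square pocket, 180 (x) x 190 (y) mm and 9 mm deep, is the coil plate; at -y the control deck, 125 mm wide, 85 mm above the bench, carries the button under its sliding lock tab.
- plate (a point): centre of the coil plate's upper face, the floor of the 9 mm deep pocket, 76 mm above the bench; axes as the machine's. The raised rim stands at x = +-90 and y = +-95 mm from here.
- start_top (a point): middle of the top of the round button, 28 mm in diameter, 99 mm above the bench, 14 mm above the deck, midway between two guide rails along the machine's x, 48 mm apart inside, their tops 109 mm above the bench. The lock tab covers it until slid away.
- start (a joint): travel of the button, 0 up to 0.006 m fully pressed; a spring of about 5 N at full travel returns it.
- lock (a joint): slide of the lock tab along the machine's +x axis: 0 covers the button (starts at 0 to 0.003), 0.042 m fully open; about 2 N of friction, stays where it is left. Open, the edge of the tab is 20 mm from the button's centre.
- lock_rib (a point): middle of the top edge of the lock tab's finger rib, 121 mm above the bench; moves with the tab. The black tab is a plate 44 (x) x 47 (y) x 4 mm, upper face 106 mm above the bench; on its middle stands the rib, 10 (x) x 32 (y) mm, 15 mm tall, to pinch or push. With the tab shut the rib is over the button's centre.
- tray: shallow dark steel parts tray, fixed: 170 (x) x 240 (y) mm, floor 4 mm thick, walls 4 mm thick and 13 mm high. Origin at the centre of its underside.
- hook: tool hook stand, fixed: base 110 x 70 x 8 mm, a post 14 mm thick at 52 mm to +x of the origin, and an 8 mm round prong from the post's head to the hook's -x, its top 150 mm above the bench, ending at x = -40 mm in a nub turned up 10 mm, the highest point. Origin on the bench below the prong.
- hook_rest (a point): point on the top of the prong, 150 mm above the bench, 52 mm before the post, where the tongs hang; axes as the hook's. The free length of prong runs from x = -34 to +45 mm from here.
- tongs: brass spring tongs, 0.12 kg, hanging astride the prong, jaws down. Origin at the underside of the roof-shaped bridge, on the prong's top; z up; the jaws close along y. The bridge, 18 (x) x 38 mm, reaches 4 mm above the origin; from hinges 6 mm below the origin at y = +-17 mm two arms, 16 mm wide in x, run 100 mm down. None while held.
- tongs_pads (a point): point midway between the black grip pads on the outsides of the arms, 36 mm below the tongs' origin. Pads 20 mm wide in x, from 18 mm above to 18 mm below this point; 48 mm over the pads here when open. The arms are sprung outwards: they begin to close at 3 N on each pad and spring open again as the fingers let out.
- tongs_tip (a point): point midway between the lower ends of the jaws, 106 mm below the tongs' origin. Jaws 22 mm wide in x, 24 mm tall, 45 mm apart inside when open, 6 mm thick with the arms. A 28 mm part is gripped with the pads pressed to 41 to 43 mm (9 N of spring; of each further N at the pads 0.3 N grips the part); empty they press to 38 mm.
- tappet1: bucket tappet (cam follower): plain steel cup, a cylinder 28 mm in diameter and 24 mm tall, open at the top, about 45 g. Origin at its centre, z along its axis; starts upright in the tray. Absent in some starts.
- tappet2: bucket tappet (cam follower): plain steel cup, a cylinder 28 mm in diameter and 24 mm tall, open at the top, about 45 g. Origin at its centre, z along its axis; starts upright in the tray. Absent in some starts.
- tappet3: bucket tappet (cam follower): plain steel cup, a cylinder 28 mm in diameter and 24 mm tall, open at the top, about 45 g. Origin at its centre, z along its axis; starts upright in the tray. Absent in some starts.
- tappet4: bucket tappet (cam follower): plain steel cup, a cylinder 28 mm in diameter and 24 mm tall, open at the top, about 45 g. Origin at its centre, z along its axis; starts upright in the tray. Absent in some starts.
- tappet5: bucket tappet (cam follower): plain steel cup, a cylinder 28 mm in diameter and 24 mm tall, open at the top, about 45 g. Origin at its centre, z along its axis; starts upright in the tray. Absent in some starts.
- tappet6: bucket tappet (cam follower): plain steel cup, a cylinder 28 mm in diameter and 24 mm tall, open at the top, about 45 g. Origin at its centre, z along its axis; starts upright in the tray. Absent in some starts.
- tape: roll of masking tape, 84 mm across, 25 mm high, bystander; origin at its underside.
- spray: small spray can, 52 mm across, 130 mm high, bystander; origin at its underside.
- socket: steel socket standing up, 32 mm across, 55 mm high, bystander; origin at its underside.
- spanner: spanner lying on the bench, bystander; origin at its underside.
Not all that is in view belongs to the job. What is shaped like the tappet2 but pink or red is not meant.

How it is judged:
By the outcome, as a careful person would: the job done as asked, in the order asked, and still so for the second after the job is handed in, with the robot touching nothing.
Of tappet1, tappet2, tappet3, tappet4, tappet5, tappet6 only 4 to 6 are there at a start; the rules pass over those that are not, and their reading is None.
At some moment in a run one of tappet1, tappet2, tappet3, tappet4, tappet5, tappet6 may be knocked a few centimetres aside while the robot is not near it.
Once in a run the grip may slacken for a moment while it holds something.
It also fails if it takes over 210 s, if anything falls off the work surface, if the arm or the gripper's body presses on something with over 40 N, if the wrist force passes 120 N, or if a joint passes its speed limit or range.

## Working session

There is one attempt and no reset: what is moved stays moved. The work goes in short steps, Python scripts to look and compute and a tool call to move; the robot and the scene stay as the last step left them, time stands still between calls to the robot, and variables do not carry over. Pictures are saved under pics/ and viewed, at most 18 in all, crops included, and the job is handed in when it is done.

Besides the shell and the picture viewer there is one more tool, called after "Emit:" as name(argument=value, ...) on one line, values as JSON. play_rows: Moves the arm, as the interface text tells. Its arguments: {"type":"object","properties":{"series":{"type":"array","items":{"type":"array","items":{"type":"number"}}},"grip_force":{"type":"number"}},"required":["series"]}

```bash
mkdir -p pics; ls; python3 - <<'E'
from cell import r
import cv2,numpy as np
for c in ("top","side"):
    d=r.get_image(c); cv2.imwrite(f"pics/{c}0.png",cv2.resize(d["image"][:,:,::-1],(800,600),interpolation=cv2.INTER_CUBIC))
    print(c,d["camera_matrix"].tolist(),d["distortion"],np.round(d["R"],4).tolist(),d["t"])
    for l in ["demag","tray","hook","tongs","tappet1","tape","spray","socket","spanner","lock_rib"]:
        print(l,[(np.round(b["rect"],1).tolist(),round(b["confidence"],2)) for b in r.boxes_of(c,l)])
print(r.state())
E
```

```text
pics
top [[448.7200558331965, 0.0, 254.34873137598242], [0.0, 448.7200558331965, 188.4647373147389], [0.0, 0.0, 1.0]] [0.04085437 0.         0.         0.         0.        ] [[0.0175, -0.9998, -0.0025], [-0.9774, -0.0165, -0.2108], [0.2108, 0.0062, -0.9775]] [0.02503648 0.60678902 1.41090152]
demag [([356.8, 220.4, 114.3, 75.9], 0.95), ([187.8, 203.7, 8.7, 8.6], 0.48)]
tray [([186.9, 215.2, 75.9, 58.8], 0.75), ([393.6, 226.6, 16.0, 15.7], 0.57)]
hook [([262.6, 166.7, 22.1, 43.0], 0.67)]
tongs [([353.6, 214.6, 117.5, 84.1], 0.68), ([261.1, 162.3, 15.6, 11.3], 0.65)]
tappet1 [([167.1, 205.8, 2.9, 6.9], 0.61), ([205.1, 205.8, 5.3, 9.7], 0.58), ([163.3, 173.6, 6.2, 7.3], 0.56), ([187.4, 202.0, 12.4, 10.4], 0.55), ([185.7, 227.4, 6.2, 8.0], 0.54), ([129.9, 210.5, 7.8, 5.4], 0.47), ([236.6, 215.4, 7.9, 12.5], 0.44)]
tape [([258.4, 243.6, 24.9, 27.4], 0.81)]
spray [([321.5, 145.6, 19.7, 26.1], 0.84), ([394.7, 226.9, 18.0, 18.9], 0.62), ([354.8, 217.5, 115.8, 83.4], 0.4)]
socket [([238.0, 149.7, 9.8, 6.5], 0.46)]
spanner [([193.1, 156.4, 23.9, 43.5], 0.87), ([205.2, 207.6, 8.8, 7.8], 0.67),
[... 1162 characters left out ...]
.62)]
{'time_s': 1.1, 'joint_positions': array([-7.93309245e+01,  2.81253243e+01,  8.93181160e+01,  8.97177049e-04,
        6.25507360e+01, -6.04853431e+00]), 'dq': array([ 0.01707982, -0.03767824, -0.03230304, -0.0463891 ,  0.02975887,
       -0.02651194]), 'effort': array([ 3.51904191e-04, -6.18271995e+01, -2.61840194e+01, -7.88575562e-05,
        4.16506264e-04, -6.72249456e-07]), 'tcp_pos': array([ 0.17983118, -0.59858173,  0.25334133]), 'eef_rot': array([ 1.79994125e+02, -1.78123265e-04,  1.67171962e+01]), 'contact_force': array([-0.13154037, -0.84369412,  0.08232372]), 'wrist_torque': array([-0.01974899, -0.00381588, -0.04855266]), 'grasp_force': 0.0, 'grip_width': 0.08571931092003277}
```

View pics/top0.png

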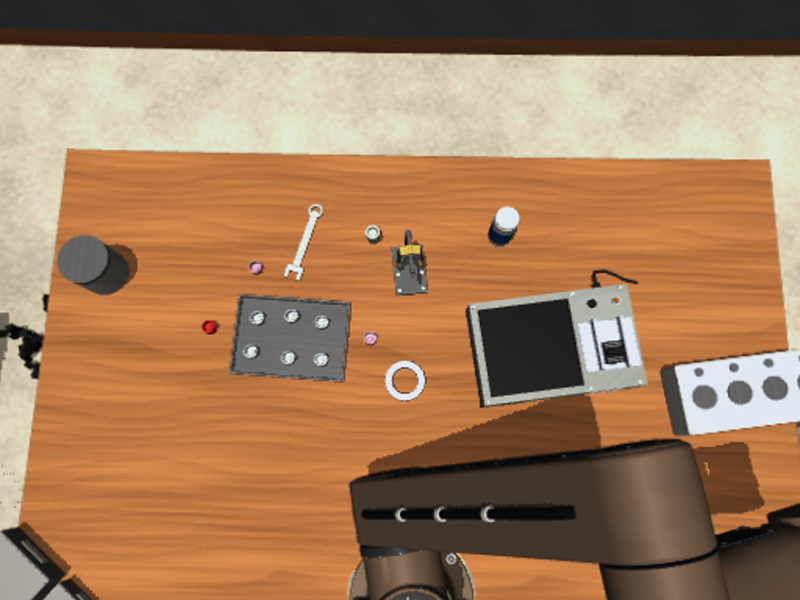

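View pics/side0.png

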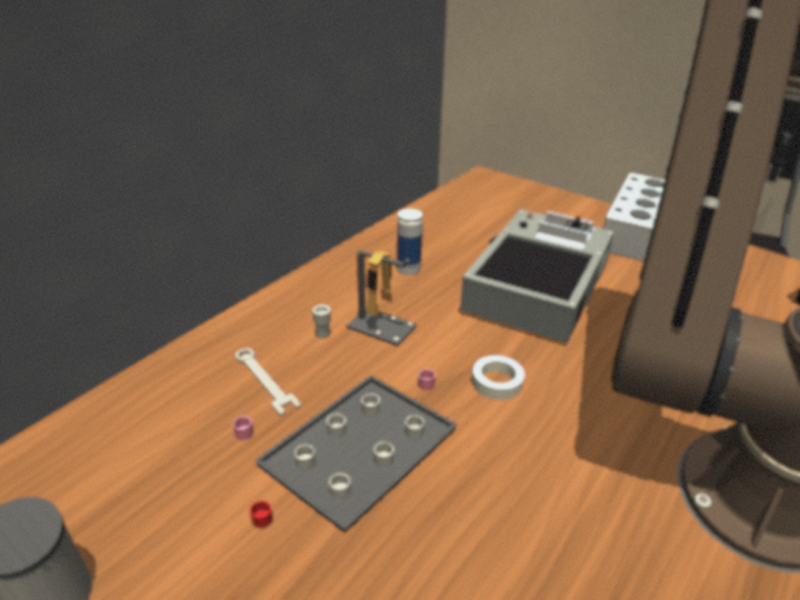

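Candidates (800x600 top view): six grey cups in the tray at (257,317), (292,315), (322,322), (251,351), (288,357), (321,359). The look-alikes are pink at (256,268) and (370,338) and red at (210,327), all outside the tray, so not meant. Next, close crops.

```bash
cat > h.py <<'E'
import numpy as np, cv2
from cell import r
def cam(c):
    d=r.get_image(c); d["K"]=np.array(d["camera_matrix"]);d["D"]=np.array(d["distortion"]);d["R"]=np.array(d["R"]);d["t"]=np.array(d["t"]);return d
def unproj(d,uv,z):
    uv=np.asarray(uv,float).reshape(-1,1,2)
    p=cv2.undistortPoints(uv,d["K"],d["D"]).reshape(-1,2)
    ray=np.c_[p,np.ones(len(p))]@d["R"]; C=-d["R"].T@d["t"]
    z=np.broadcast_to(z,len(p)); return C+ray*((z-C[2])/ray[:,2])[:,None]
def proj(d,X):
    return cv2.projectPoints(np.asarray(X,float).reshape(-1,3),cv2.Rodrigues(d["R"])[0],d["t"],d["K"],d["D"])[0].reshape(-1,2)
def crop(d,u,v,w,h,s):
    return cv2.resize(d["image"][v:v+h,u:u+w,::-1],(w*s,h*s),interpolation=cv2.INTER_CUBIC)
E
python3 - <<'E'
from h import *
t=cam("top");s=cam("side")
a=np.zeros((600,800,3),np.uint8)
x=crop(t,145,180,90,70,4);a[:280,:360]=x
x=crop(t,295,180,110,70,4);a[:280,360:800]=x
x=crop(s,155,235,135,70,3)
x=crop(s,160,235,135,105,3);a[281:596,:405]=x[:315]
x=crop(s,215,155,60,70,4);a[285:565,410:650]=x
x=crop(t,245,145,36,48,4);a[285:477,655:799]=x
cv2.imwrite("pics/c1.png",a)
x=crop(s,290,130,110,90,5)
b=np.zeros((600,800,3),np.uint8);b[:450,:550]=x
b[:500,560:800]=crop(t,365,175,48,100,5)
cv2.imwrite("pics/c2.png",b)
E
```

```text
(no output)
```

View pics/c1.png

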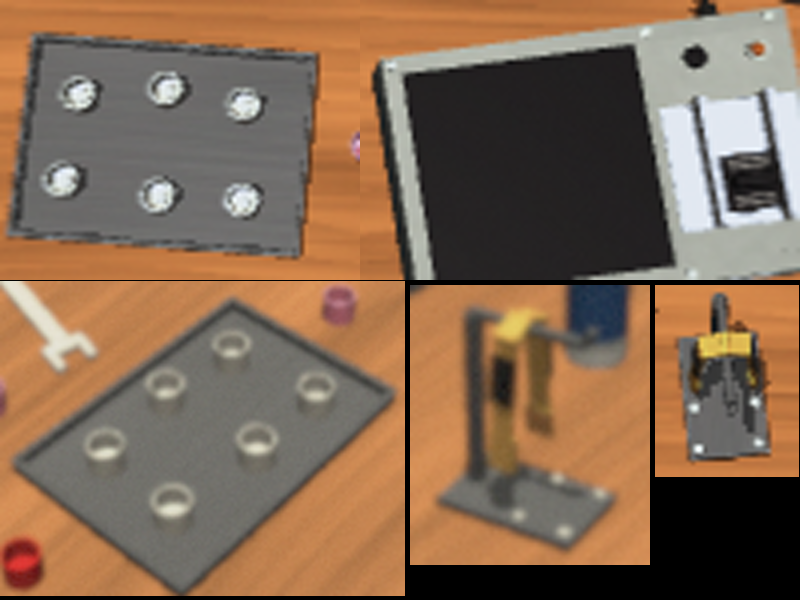

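View pics/c2.png

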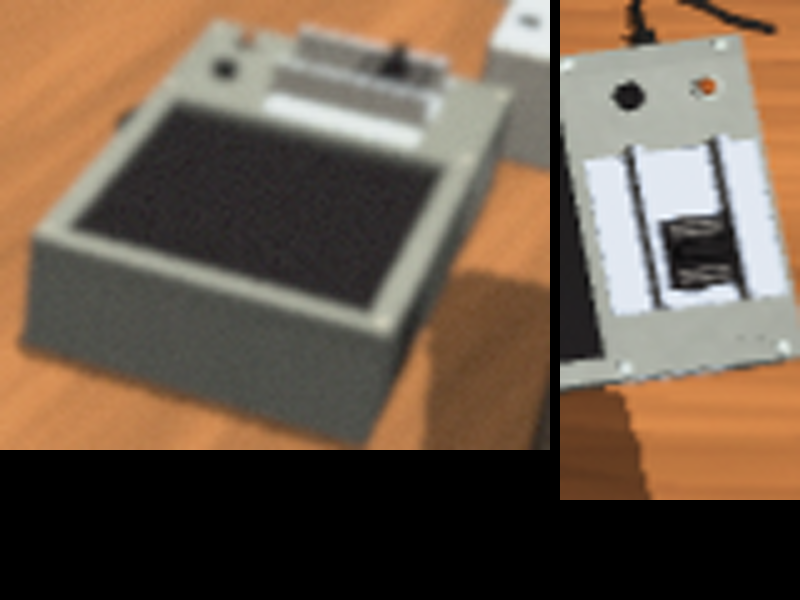

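```bash
cat > m.py <<'E'
from h import *
from scipy.optimize import least_squares
t=cam("top");s=cam("side")
def px(pts,off,base,sc): return (np.array(pts,float)-off+.5)/sc-.5+base
print("cams",-t["R"].T@t["t"],-s["R"].T@s["t"])
T=px([(78,93),(167,88),(243,104),(63,180),(158,194),(241,200)],(0,0),(145,180),4)
S=px([(105,445),(165,384),(231,347),(172,502),(257,440),(317,389)],(0,281),(160,235),3)
a=unproj(t,T,.028);b=unproj(s,S,.028)
print("tappets",np.round(np.c_[a[:,:2],b[:,:2]],4))
print("tray corners top",np.round(unproj(t,px([(33,36),(318,56),(300,256),(10,235)],(0,0),(145,180),4),.013)[:,:2],4))
print("tray corners side",np.round(unproj(s,px([(15,463),(233,301),(397,393),(182,592)],(0,281),(160,235),3),.013)[:,:2],4))
pt=px([(407,76),(636,45),(675,267)],(360,0),(295,180),4)
ps=px([(75,225),(180,98),(440,165),(370,305)],(0,0),(290,130),5)
# order: top TL=(+x,+y) TR=(+x,-y) BR=(-x,-y); side: near-left
m=np.array([[90,95],[90,-95],[-90,-95]])/1000
ms=np.array([[90,95],[90,-95],[-90,-95],[-90,95]])/1000
def W(p,m,z):
    c,sn=np.cos(p[2]),np.sin(p[2]); q=m@np.array([[c,sn],[-sn,c]])+p[:2]; return np.c_[q,np.full(len(m),z)]
for z in (.085,.076):
    f=lambda p:np.r_[(proj(t,W(p,m,z))-pt).ravel(),(proj(s,W(p,ms,z))-ps).ravel()]
    o=least_squares(f,[.6,-.2,.1]);print("pocket",z,o.x,np.degrees(o.x[2]),np.round(o.fun,1))
    for nm,ff in(("t",lambda p:f(p)[:6]),("s",lambda p:f(p)[6:])):
        oo=least_squares(ff,[.6,-.2,.1]);print(nm,oo.x,np.abs(oo.fun).max())
p=o.x
rl=px([(630,145),(660,308),(715,138),(745,298)],(560,0),(365,175),5)
R2=np.array([[np.cos(p[2]),-np.sin(p[2])],[np.sin(p[2]),np.cos(p[2])]])
print("rails in plate frame",np.round((unproj(t,rl,.109)[:,:2]-p[:2])@R2,4))
tb=px([(660,218),(742,218),(742,290),(670,292),(702,253)],(560,0),(365,175),5)
print("tab",np.round((unproj(t,tb,.106)[:,:2]-p[:2])@R2,4), unproj(t,tb[-1:],.106))
print("rib side",unproj(s,px([(400,45)],(0,0),(290,130),5),.121))
print("deck corners",np.round((unproj(t,px([(740,36),(564,60),(564,392)],(560,0),(365,175),5),.085)[:,:2]-p[:2])@R2,4))
hb=px([(690,460),(770,453),(680,338)],(655,285),(245,145),4)
print("hook base",unproj(t,hb,.008))
hs=px([(440,497),(570,550),(615,492)],(410,285),(215,155),4)
print("hook base side",unproj(s,hs,.008))
print("bridge top",unproj(t,px([(725,344)],(655,285),(245,145),4),.154),"side",unproj(s,px([(523,322)],(410,285),(215,155),4),.154))
for c,d in(("top",t),("side",s)):
    hsv=cv2.cvtColor(d["image"],cv2.COLOR_RGB2HSV)
    x0,x1,y0,y1=(245,281,145,193) if c=="top" else (215,275,155,225)
    M=(hsv[...,0]>20)&(hsv[...,0]<32)&(hsv[...,1]>120)&(hsv[...,2]>120)
    v,u=np.nonzero(M[y0:y1,x0:x1]);print(c,len(u),u.min()+x0,u.max()+x0,v.min()+y0,v.max()+y0,unproj(d,[(u.mean()+x0,v.mean()+y0)],.152))
E
python3 m.py
```

```text
cams [0.29527865 0.02639206 1.50717511] [0.10963246 0.74653289 0.6780806 ]
tappets [[0.5598 0.3366 0.5596 0.3412]
 [0.5653 0.2625 0.5663 0.2681]
 [0.5527 0.1984 0.5521 0.2055]
 [0.4865 0.3445 0.4874 0.3514]
 [0.4761 0.2655 0.476  0.2708]
 [0.4723 0.1968 0.4713 0.2023]]
tray corners top [[0.611  0.3809]
 [0.5977 0.1382]
 [0.4284 0.1477]
 [0.4419 0.3887]]
tray corners side [[0.6095 0.3849]
 [0.5963 0.1477]
 [0.4277 0.156 ]
 [0.4418 0.3954]]
pocket 0.085 [ 0.49924673 -0.23692366  0.14751911] 8.452222170931394 [-1.  -1.   0.  -0.7  0.7 -0.6 -1.3  0.3 -0.1 -0.8  2.7 -0.5  0.7  1.3]
t [ 0.49698202 -0.2369341   0.14173325] 0.8630827211952123
s [ 0.50124342 -0.23774299  0.15837037] 1.8894961131346122
pocket 0.076 [ 0.5017115  -0.24244844  0.15075302] 8.637511517702928 [ 0.3 -1.   0.9 -0.9  1.8 -1.3 -1.2  1.9 -0.4  0.8  2.   1.   0.3  2.8]
t [ 0.49843915 -0.23878851  0.14175371] 0.5963505033887486
s [ 0.50686791 -0.25201387  0.15833941] 1.3799343004887987
rails in plate frame [[ 0.035  -0.1215]
 [-0.0684 -0.1201]
 [ 0.0323 -0.1751]
 [-0.0692 -0.1732]]
tab [[-0.0128 -0.132 ]
 [-0.0195 -0.1825]
 [-0.0638 -0.1734]
 [-0.0592 -0.1291]
 [-0.0379 -0.1535]] [[ 0.48732276 -0.39990543  0.106     ]]
rib side [[ 0.49195122 -0.40572248  0.121     ]]
deck corners [[ 0.0995 -0.2124]
 [ 0.0989 -0.0973]
 [-0.1106 -0.0577]]
hook base [[ 0.61875546  0.03915726  0.008     ]
 [ 0.62603518 -0.02912868  0.008     ]
 [ 0.72680931  0.04976558  0.008     ]]
hook base side [[ 0.72553902  0.05519202  0.008     ]
 [ 0.61556103  0.04804334  0.008     ]
 [ 0.63025315 -0.02601786  0.008     ]]
bridge top [[0.68050311 0.01221044 0.154     ]] side [[0.67560198 0.02257439 0.154     ]]
top 68 256 269 157 169 [[0.6798224  0.01122786 0.152     ]]
side 39 237 244 162 167 [[0.68016561 0.02599513 0.152     ]]
```

The crops show six grey cups clear of each other and the walls, tongs astride the prong (hook yaw ≈6°), and the tab shut. Now moving over the tongs.

Emit:
play_rows(series=[[0,0,0,0,0,0.0935,100],[0,0,0,0,0,0.0935,100],[0.035,-0.035,0,0,0,0,100],[0.035,-0.035,0,0,0,0,100],[0.035,-0.035,0,0,0,0,100],[0.035,-0.035,0,0,0,0,100],[0.035,-0.035,0,0,0,0,100],[0.035,-0.035,0,0,0,0,100],[0.035,-0.035,0,0,0,0,100],[0.035,-0.035,0,0,0,0,100],[0.035,-0.035,0,0,0,0,100],[0.035,-0.035,0,0,0,0,100],[0.035,-0.035,0,0,0,0,100],[0.035,-0.035,0,0,0,0,100],[0.035,-0.035,0,0,0,0,100],[0.035,-0.035,0,0,0,0,100],[0.035,-0.035,0,0,0,0,100],[0.035,-0.035,0,0,0,0,100]], grip_force=30)

```text
time_s: 3.1
tcp_pos: [0.6792, 0.0188, 0.2533]
eef_rot: [180.0, -0.0, 6.0]
contact_force: [0.6, -1.3, 0.9]
grip_width: 0.0852
grasp_force: 0.0
```

```bash
python3 - <<'E'
from h import *
a=np.zeros((600,800,3),np.uint8)
tc=r.state()["tcp_pos"]
for c,u,v,o in(("side",200,110,0),("top",215,110,400)):
    d=cam(c); im=d["image"].copy()
    big=cv2.resize(im[v:v+120,u:u+80,::-1],(400,600),interpolation=cv2.INTER_CUBIC)
    ps,yv=6,np.radians(6);ax=np.array([-np.sin(yv),np.cos(yv),0])
    for X in (tc-[0,0,.022],tc-[0,0,.022]+.0425*ax,tc-[0,0,.022]-.0425*ax,[.678,.014,.154]):
        q=(proj(d,X)[0]-(u,v)+.5)*5
        cv2.drawMarker(big,tuple(int(i) for i in q),(0,255,0),cv2.MARKER_CROSS,10,1)
    a[:,o:o+400]=big
cv2.imwrite("pics/c3.png",a)
E
```

```text
(no output)
```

View pics/c3.png

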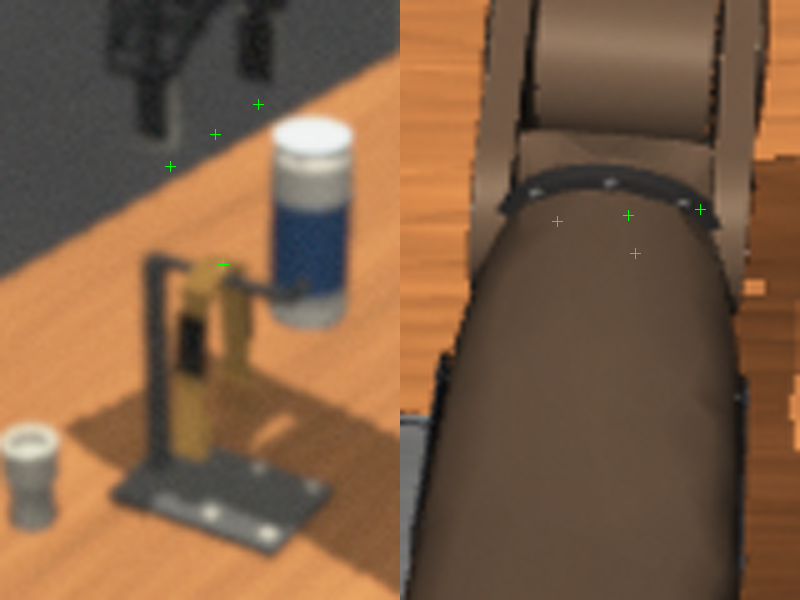

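Emit:
play_rows(series=[[0,0.003,0.02,0,0,0,100],[0,0,0.02,0,0,0,100],[0,0,0.02,0,0,0,100],[0,0,0.02,0,0,0,100],[0,0,0.02,0,0,0,100],[0,0,0.02,0,0,0,100],[0,0,0.013,0,0,0,100],[0,0,0,0,0,0,75],[0,0,0,0,0,0,60],[0,0,0,0,0,0,56],[0,0,0,0,0,0,54],[0,0,0,0,0,0,54],[0,0,0,0,0,0,54],[0,0,0,0,0,0,54]])

```text
time_s: 4.6
tcp_pos: [0.679, 0.0139, 0.1214]
eef_rot: [180.0, -0.1, 6.0]
contact_force: [-0.3, -0.8, 5.9]
grip_width: 0.0464
grasp_force: 4.3
```

Emit:
play_rows(series=[[0,0,0,0,0,0,51],[0,0,0,0,0,0,51],[0,0,-0.01,0,0,0,51],[0,0,-0.02,0,0,0,51],[0,0,-0.02,0,0,0,51],[0,0,-0.03,0,0,0,51],[0,0,-0.03,0,0,0,51],[0,0,-0.03,0,0,0,51],[0,0,0,0,0,0,51],[0,0,0,0,0,0,51]])

```text
time_s: 5.6
tcp_pos: [0.6782, 0.014, 0.2608]
eef_rot: [180.0, -0.0, 6.0]
contact_force: [0.3, 0.2, -2.5]
grip_width: 0.0435
grasp_force: 6.2
```

```bash
python3 - <<'E'
from h import *
for c in("side","top"):
    d=cam(c); cv2.imwrite(f"pics/d_{c}.png",d["image"][:,:,::-1])
    print(c,[(np.round(b["rect"],1).tolist(),round(b["confidence"],2)) for b in r.boxes_of(c,"tongs")])
    print(proj(d,r.state()["tcp_pos"]-[0,0,.0774]))
    if c=="side": cv2.imwrite("pics/c4.png",crop(d,180,100,120,110,5))
print(r.state())
E
```

```text
side [([242.2, 133.7, 16.2, 44.8], 0.7)]
[[244.14888512 153.09170893]]
top []
[[261.67345327 157.6446307 ]]
{'time_s': 5.8, 'joint_positions': array([-4.39461246e+00,  3.23525992e+01,  8.06337333e+01, -5.11485909e-03,
        6.71353545e+01,  7.96042147e+01]), 'dq': array([ 0.03896454,  0.04531234, -0.30172161, -0.00381035,  0.12833529,
        0.0834867 ]), 'effort': array([ 3.56197113e-02, -6.92790484e+01, -2.79766309e+01,  1.45187660e-03,
        5.70083444e-03, -5.56809800e-05]), 'tcp_pos': array([0.67811609, 0.01396103, 0.25903409]), 'eef_rot': array([-1.79982673e+02,  1.20539315e-01,  6.00318349e+00]), 'contact_force': array([-0.25439243,  0.53029097, -0.35464273]), 'wrist_torque': array([-0.0335518 , -0.04437138, -0.01057591]), 'grasp_force': 6.227206662297249, 'grip_width': 0.043813426077753806}
```

View pics/c4.png

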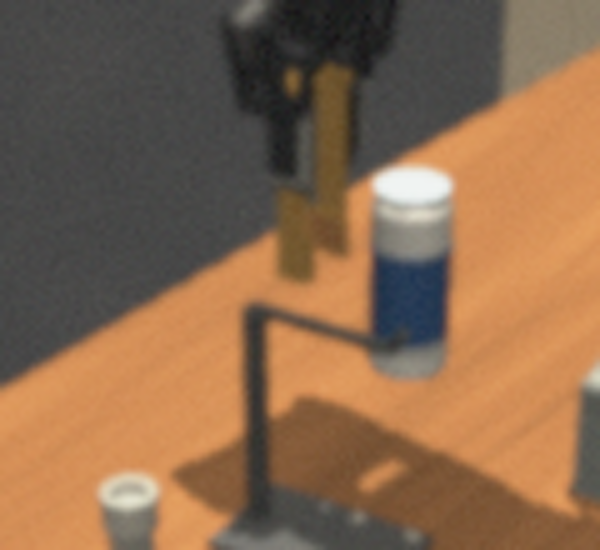

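```bash
cat > p.py <<'E'
from h import *
def tap(d,c,minc=.3):
    out=[]
    for b in r.boxes_of(c,"tappet1"):
        u,v,w,h=b["rect"]
        if w>25 or h>30 or b["confidence"]<minc: continue
        off=1.5 if c=="side" else 0
        px=d["image"][int(v)-4:int(v)+5,int(u)-4:int(u)+5].reshape(-1,3).astype(int)
        red=np.percentile(px[:,0]-px[:,1],60)
        z=.016
        X=unproj(d,[(u+off,v)],z)[0]
        if X[1]<-.1: X=unproj(d,[(u+off,v)],.088)[0]
        out.append((X[:2].round(4).tolist(),round(float(red)),round(b["confidence"],2)))
    return out
E
python3 - <<'E'
from p import *
d=cam("side")
for x in sorted(tap(d,"side")): print(x)
S=(np.array([(105,445),(165,384),(231,347),(172,502),(257,440),(317,389)])-(0,281)+.5)/3-.5+(160,235)
print(unproj(d,S+(1.5,0),.028)[:,:2].round(4).tolist())
ps=(np.array([(75,225),(180,98),(440,165),(370,305)])+.5)/5-.5+(290,130)
print(unproj(d,ps+(1.5,0),.085)[:,:2].round(4).tolist())
d=cam("top")
for x in sorted(tap(d,"top")): print(x)
E
```

```text
([0.4732, 0.196], 4, 0.49)
([0.4755, 0.274], 4, 0.71)
([0.4811, 0.3481], 4, 0.56)
([0.5329, 0.4443], 145, 0.56)
([0.5587, 0.1984], 4, 0.67)
([0.563, 0.267], 4, 0.54)
([0.672, 0.3527], 65, 0.58)
[[0.5571, 0.3392], [0.5635, 0.266], [0.5493, 0.2033], [0.4849, 0.3495], [0.4734, 0.2688], [0.4686, 0.2002]]
[[0.5687, -0.1359], [0.5954, -0.3159], [0.4259, -0.3389], [0.3971, -0.1634]]
([0.4753, 0.2075], 0, 0.48)
([0.4914, 0.2689], 0, 0.57)
([0.5575, 0.3349], -2, 0.6)
([0.6654, 0.3393], 64, 0.52)
```

Emit:
play_rows(series=[[0,0,0,0,0,0.105,51],[-0.025,-0.0374,0,0,0,0,51],[-0.025,-0.0374,0,0,0,0,51],[-0.025,-0.0374,0,0,0,0,51],[-0.025,-0.0374,0,0,0,0,51],[-0.027,-0.0374,0,0,0,0,51],[0,0,0.04,0,0,0,53],[0,0,0.04,0,0,0,54],[0,0,0.03,0,0,0,54],[0,0,0.015,0,0,0,54],[0,0,0,0,0,0,54],[0,0,0,0,0,0,54]])

```text
time_s: 7.2
tcp_pos: [0.5518, 0.201, 0.1356]
eef_rot: [180.0, -0.0, -0.0]
contact_force: [-0.1, 0.1, -0.2]
grip_width: 0.0463
grasp_force: 4.7
```

```bash
python3 - <<'E'
from h import *
d=cam("side"); x=crop(d,200,200,110,85,7)
tc=r.state()["tcp_pos"];print(tc)
for X in (tc-[0,0,.0774],[tc[0],tc[1],.028]):
    q=(proj(d,X)[0]-(1.5,0)-(200,200)+.5)*7; cv2.drawMarker(x,tuple(int(i) for i in q),(0,255,0),0,12,1)
cv2.imwrite("pics/c5.png",x)
E
```

```text
[0.55200231 0.20103127 0.13614434]
```

View pics/c5.png

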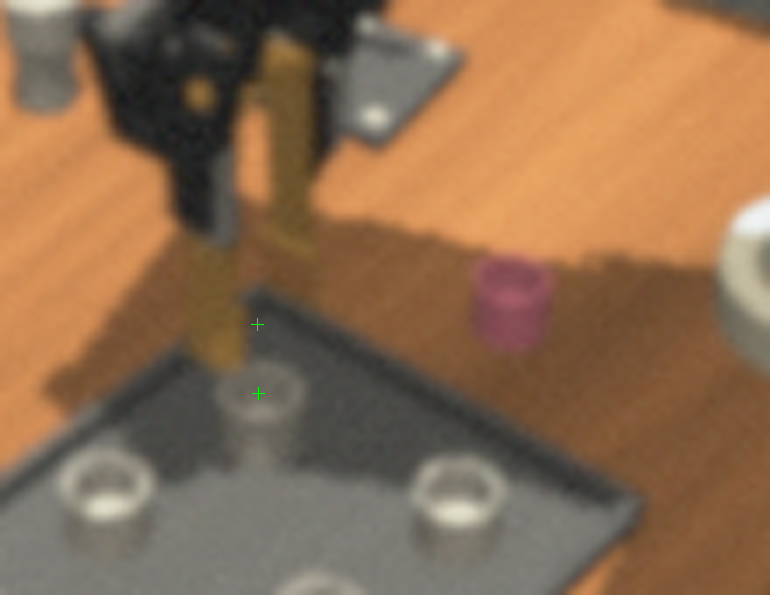

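The mark at (258,393) coincides with the tappet ring at (260,395); jaws straddle it. Go down and grip.

Emit:
play_rows(series=[[0,0,0.018,0,0,0,54],[0,0,0.018,0,0,0,54],[0,0,0.016,0,0,0,54],[0,0,0,0,0,0,54],[0,0,0,0,0,0,50],[0,0,0,0,0,0,45],[0,0,0,0,0,0,40],[0,0,0,0,0,0,40],[0,0,0,0,0,0,40]], grip_force=40)

```text
time_s: 8.15
tcp_pos: [0.5521, 0.2011, 0.0845]
eef_rot: [-180.0, -0.1, -0.0]
contact_force: [-1.0, 0.4, 7.2]
grip_width: 0.0412
grasp_force: 41.4
```

Emit:
play_rows(series=[[0,0,-0.02,0,0,0,40],[0,0,-0.04,0,0,0,40],[0,0,-0.04,0,0,0,40],[0,0,-0.02,0,0,0,40],[-0.0045,0.048,0,0,0,0,40],[-0.004,0.049,0,0,0,0,40],[0,0.049,0,0,0,0,40],[0,0.049,0,0,0,0,40],[0,0.049,0,0,0,0,40],[0,0.049,0,0,0,0,40],[0,0.049,0,0,0,0,40],[0,0.049,0,0,0,0,40],[0,0.049,0,0,0,0,40],[0,0.048,0,0,0,0,40],[0,0,0,0,0,0,40]])

```text
time_s: 9.65
tcp_pos: [0.5424, -0.2923, 0.2033]
eef_rot: [179.9, -0.1, -0.3]
contact_force: [-0.4, 0.5, -1.7]
grip_width: 0.0416
grasp_force: 41.4
```

```bash
python3 - <<'E'
from h import *
d=cam("side"); x=crop(d,290,100,110,85,7)
tc=r.state()["tcp_pos"];print(r.state())
for X in (tc-[0,0,.0774],[tc[0],tc[1],.076],[.498,-.238,.076]):
    q=(proj(d,X)[0]-(1.5,0)-(290,100)+.5)*7; cv2.drawMarker(x,tuple(int(i) for i in q),(0,255,0),0,12,1)
cv2.imwrite("pics/c6.png",x)
E
```

```text
{'time_s': 9.7, 'joint_positions': array([-3.42546381e+01,  3.02829990e+01,  9.40001864e+01, -1.40552892e-02,
        5.57081188e+01,  5.59738049e+01]), 'dq': array([ 3.19683828, -1.11616364,  2.46781959,  0.56798877, -0.04742987,
        1.31247909]), 'effort': array([ -2.94917151, -62.26366997, -26.04846954,  -0.19649541,
        -0.07984976,  -0.33572459]), 'tcp_pos': array([ 0.54229897, -0.28963011,  0.20310682]), 'eef_rot': array([ 1.79985510e+02, -7.07813730e-04, -2.20524851e-01]), 'contact_force': array([-0.87729944,  1.33149642, -2.09328172]), 'wrist_torque': array([ 0.06426247, -0.01665389, -0.01976683]), 'grasp_force': 41.41226828098297, 'grip_width': 0.041652141263801394}
```

View pics/c6.png

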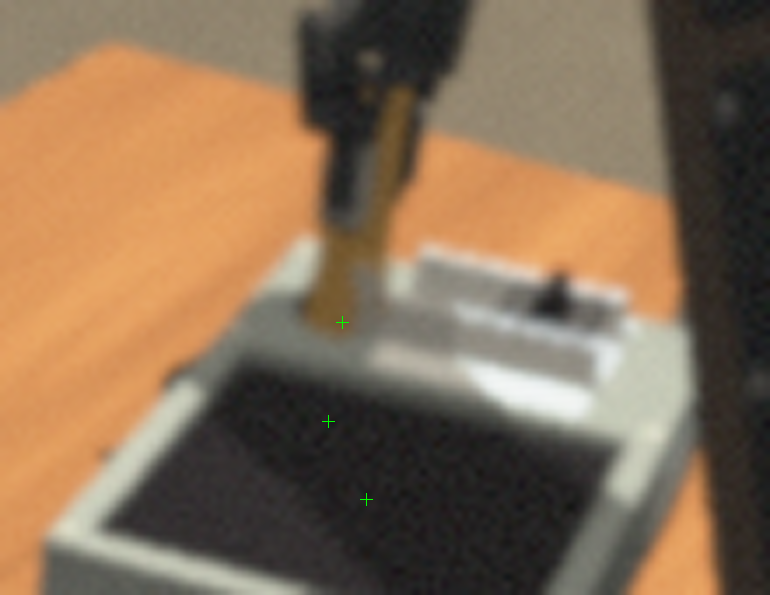

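Emit:
play_rows(series=[[0,0,0.02,0,0,0,40],[0,0,0.015,0,0,0,40],[0,0,0.009,0,0,0,40],[0,0,0.002,0,0,0,40],[0,0,0,0,0,0,40],[0,0,0,0,0,0,50],[0,0,0,0,0,0,54],[0,0,0,0,0,0,54],[0,0,0,0,0,0,54]])

```text
time_s: 10.6
tcp_pos: [0.543, -0.2871, 0.1576]
eef_rot: [180.0, -0.0, -0.0]
contact_force: [0.1, 0.0, -1.6]
grip_width: 0.0463
grasp_force: 4.7
```

Emit:
play_rows(series=[[0,0,-0.02,0,0,0,54],[0,0,-0.03,0,0,0,54],[0,-0.0495,0,0,0,0,54],[0,-0.0495,0,0,0,0,54],[0,-0.0495,0,0,0,0,54],[0,-0.0495,0,0,0,0,54],[0,-0.0495,0,0,0,0,54],[0,-0.0495,0,0,0,0,54]])

```text
time_s: 11.4
tcp_pos: [0.5427, 0.0118, 0.2076]
eef_rot: [180.0, -0.0, -0.0]
contact_force: [0.2, 0.7, -1.4]
grip_width: 0.0461
grasp_force: 4.6
```

```bash
cat > chk.py <<'E'
from p import *
for c in("side","top"):
    d=cam(c)
    print(c)
    for x in sorted(tap(d,c)):
        if x[1]<40: print(x)
print(r.state()["tcp_pos"].round(4))
E
python3 chk.py
```

```text
side
([0.4707, 0.2696], 4, 0.63)
([0.473, 0.2027], 4, 0.75)
([0.4864, 0.3496], 3, 0.49)
([0.5563, 0.3422], 5, 0.77)
([0.5668, 0.2675], 4, 0.56)
top
([0.4757, 0.2051], 0, 0.39)
([0.4919, 0.3459], -3, 0.59)
([0.5443, -0.2809], 2, 0.48)
([0.5456, 0.3308], 0, 0.48)
[0.543  0.011  0.2075]
```

Emit:
play_rows(series=[[0.003,-0.0495,0,0,0,0,54],[0.003,-0.0495,0,0,0,0,54],[0.003,-0.0495,0,0,0,0,54],[0.003,-0.0495,0,0,0,0,54],[0.003,-0.0495,0,0,0,0,54],[0.0065,-0.0085,0.02,0,0,0,54],[0,0,0.03,0,0,0,54],[0,0,0.02,0,0,0,54],[0,0,0.02,0,0,0,54],[0,0,0.02,0,0,0,54],[0,0,0.0135,0,0,0,54],[0,0,0,0,0,0,54],[0,0,0,0,0,0,50],[0,0,0,0,0,0,45],[0,0,0,0,0,0,40],[0,0,0,0,0,0,40],[0,0,0,0,0,0,40]])

```text
time_s: 13.3
tcp_pos: [0.5647, 0.266, 0.0843]
eef_rot: [-180.0, -0.1, -0.0]
contact_force: [-0.5, -0.1, 1.8]
grip_width: 0.0416
grasp_force: 41.7
```

Emit:
play_rows(series=[[0,0,-0.02,0,0,0,40],[0,0,-0.04,0,0,0,40],[0,0,-0.04,0,0,0,40],[0,0.0035,-0.02,0,0,0,40],[-0.003,0.0495,0,0,0,0,40],[-0.003,0.0495,0,0,0,0,40],[-0.003,0.0495,0,0,0,0,40],[-0.003,0.0495,0,0,0,0,40],[-0.003,0.0495,0,0,0,0,40],[-0.003,0.0495,0,0,0,0,40],[-0.003,0.0495,0,0,0,0,40],[-0.003,0.0495,0,0,0,0,40],[-0.003,0.0495,0,0,0,0,40],[-0.002,0.0495,0,0,0,0,40],[0,0,0,0,0,0,40],[0,0,0,0,0,0,40]])

```text
time_s: 14.9
tcp_pos: [0.535, -0.2334, 0.2036]
eef_rot: [-180.0, 0.0, -0.1]
contact_force: [0.3, -0.2, -1.8]
grip_width: 0.0416
grasp_force: 41.5
```

Emit:
play_rows(series=[[0,0,0.02,0,0,0,40],[0,0,0.015,0,0,0,40],[0,0,0.009,0,0,0,40],[0,0,0.002,0,0,0,40],[0,0,0,0,0,0,40],[0,0,0,0,0,0,50],[0,0,0,0,0,0,54],[0,0,0,0,0,0,54],[0,0,0,0,0,0,54],[0,0,-0.02,0,0,0,54],[0,0,-0.03,0,0,0,54],[0,-0.0495,0,0,0,0,54],[0,-0.0495,0,0,0,0,54],[0,-0.0495,0,0,0,0,54],[0,-0.0495,0,0,0,0,54],[0,-0.0495,0,0,0,0,54],[0,-0.0495,0,0,0,0,54]])

```text
time_s: 16.6
tcp_pos: [0.5352, 0.0663, 0.2081]
eef_rot: [180.0, -0.0, -0.0]
contact_force: [1.1, 0.1, -1.1]
grip_width: 0.0465
grasp_force: 4.6
```

```bash
python3 chk.py
```

```text
side
([0.4732, 0.1948], 4, 0.61)
([0.4836, 0.3445], 4, 0.54)
top
([0.4851, 0.3482], -4, 0.63)
([0.544, -0.2831], -1, 0.47)
([0.551, 0.3308], 0, 0.43)
[0.5354 0.0655 0.2079]
```

Emit:
play_rows(series=[[0.003,-0.0495,0,0,0,0,54],[0.003,-0.0495,0,0,0,0,54],[0.003,-0.0495,0,0,0,0,54],[0.003,-0.0495,0,0,0,0,54],[0.003,-0.0495,0,0,0,0,54],[0.007,-0.026,0.02,0,0,0,54],[0,0,0.03,0,0,0,54],[0,0,0.02,0,0,0,54],[0,0,0.02,0,0,0,54],[0,0,0,0,0,0,54]])

```text
time_s: 17.8
tcp_pos: [0.5574, 0.336, 0.1151]
eef_rot: [179.9, 0.2, -0.1]
contact_force: [0.4, -0.4, -1.2]
grip_width: 0.0462
grasp_force: 4.6
```

```bash
cat > v.py <<'E'
import sys
from h import *
n=sys.argv[1];a=np.zeros((600,800,3),np.uint8);tc=r.state()["tcp_pos"];print(tc.round(4))
# left: side tray, right: demag both cams
for c,u,v,w,h,s,ox,oy,z in(("side",150,235,140,110,3,0,0,.028),("side",290,130,110,90,3,0,335,.1),("top",295,180,120,90,3,430,0,.1),("top",140,180,120,75,3,430,335,.028)):
    d=cam(c);x=crop(d,u,v,w,h,s)
    q=(proj(d,[tc[0],tc[1],z])[0]-((1.5,0) if c=="side" else (0,0))-(u,v)+.5)*s
    cv2.drawMarker(x,tuple(int(i) for i in q),(0,255,0),0,12,1)
    hh,ww=min(x.shape[0],600-oy),min(x.shape[1],800-ox);a[oy:oy+hh,ox:ox+ww]=x[:hh,:ww]
cv2.imwrite(f"pics/{n}.png",a)
E
python3 v.py c7
```

```text
[0.5574 0.336  0.1151]
```

View pics/c7.png

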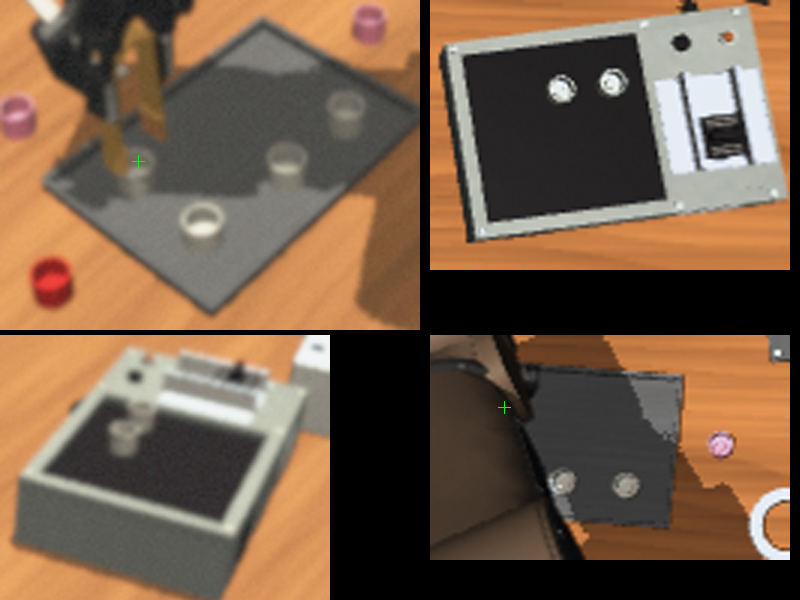

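Two tappets stand on the plate at (562,89) and (612,83), well spaced; the jaws straddle tappet A at (138,160). Grip it.

Emit:
play_rows(series=[[0,0,0.02,0,0,0,54],[0,0,0.0125,0,0,0,54],[0,0,0,0,0,0,54],[0,0,0,0,0,0,50],[0,0,0,0,0,0,45],[0,0,0,0,0,0,40],[0,0,0,0,0,0,40],[0,0,0,0,0,0,40]])

```text
time_s: 18.8
tcp_pos: [0.5578, 0.3381, 0.0859]
eef_rot: [-180.0, -0.1, -0.0]
contact_force: [-0.5, 0.3, 3.3]
grip_width: 0.0416
grasp_force: 41.1
```

Emit:
play_rows(series=[[0,0,-0.02,0,0,0,40],[0,0,-0.04,0,0,0,40],[0,0,-0.04,0,0,0,40],[0,0.021,-0.018,0,0,0,40],[-0.003,0.0495,0,0,0,0,40],[-0.003,0.0495,0,0,0,0,40],[-0.003,0.0495,0,0,0,0,40],[-0.003,0.0495,0,0,0,0,40],[-0.003,0.0495,0,0,0,0,40],[-0.003,0.0495,0,0,0,0,40],[-0.003,0.0495,0,0,0,0,40],[-0.003,0.0495,0,0,0,0,40],[-0.003,0.0495,0,0,0,0,40],[-0.003,0.0495,0,0,0,0,40],[0,0,0,0,0,0,40],[0,0,0,0,0,0,40]])

```text
time_s: 20.4
tcp_pos: [0.527, -0.179, 0.2031]
eef_rot: [-180.0, 0.0, -0.2]
contact_force: [0.4, 0.4, -1.2]
grip_width: 0.0416
grasp_force: 41.3
```

Emit:
play_rows(series=[[0,0,0.02,0,0,0,40],[0,0,0.015,0,0,0,40],[0,0,0.009,0,0,0,40],[0,0,0.002,0,0,0,40],[0,0,0,0,0,0,40],[0,0,0,0,0,0,50],[0,0,0,0,0,0,54],[0,0,0,0,0,0,54],[0,0,0,0,0,0,54],[0,0,-0.02,0,0,0,54],[0,0,-0.03,0,0,0,54],[-0.007,-0.049,0,0,0,0,54],[-0.007,-0.049,0,0,0,0,54],[-0.007,-0.049,0,0,0,0,54],[-0.007,-0.049,0,0,0,0,54]])

```text
time_s: 21.9
tcp_pos: [0.4989, 0.0195, 0.2076]
eef_rot: [180.0, -0.0, -0.1]
contact_force: [1.1, -0.6, -1.5]
grip_width: 0.0463
grasp_force: 4.6
```

```bash
python3 chk.py
```

```text
side
([0.4749, 0.1936], 4, 0.51)
([0.4769, 0.2651], 4, 0.6)
([0.4866, 0.3445], 3, 0.52)
([0.5492, -0.2947], 4, 0.39)
top
([0.5277, -0.184], -4, 0.56)
([0.5367, -0.2345], -4, 0.48)
([0.5441, -0.2844], -3, 0.42)
[0.4994 0.0189 0.2075]
```

Emit:
play_rows(series=[[-0.0067,-0.0447,0,0,0,0,54],[-0.0067,-0.0447,0,0,0,0,54],[-0.0067,-0.0447,0,0,0,0,54],[-0.0067,-0.0447,0,0,0,0,54],[0,0,0.02,0,0,0,54],[0,0,0.03,0,0,0,54],[0,0,0.02,0,0,0,54],[0,0,0.02,0,0,0,54],[0,0,0.02,0,0,0,54],[0,0,0.0125,0,0,0,54],[0,0,0,0,0,0,54],[0,0,0,0,0,0,50],[0,0,0,0,0,0,45],[0,0,0,0,0,0,40],[0,0,0,0,0,0,40],[0,0,0,0,0,0,40]])

```text
time_s: 23.7
tcp_pos: [0.4729, 0.1969, 0.0852]
eef_rot: [-180.0, -0.1, -0.0]
contact_force: [0.2, -0.3, 2.6]
grip_width: 0.0416
grasp_force: 41.3
```

Emit:
play_rows(series=[[0,0,-0.02,0,0,0,40],[0,0,-0.04,0,0,0,40],[0,0,-0.04,0,0,0,40],[-0.0045,0,-0.019,0,0,0,40],[0,0.0495,0,0,0,0,40],[0,0.0495,0,0,0,0,40],[0,0.0495,0,0,0,0,40],[0,0.0495,0,0,0,0,40],[0,0.0495,0,0,0,0,40],[0,0.0495,0,0,0,0,40],[0,0.0495,0,0,0,0,40],[0,0.0495,0,0,0,0,40],[0,0.0495,0,0,0,0,40],[0,0.0495,0,0,0,0,40],[0,0,0,0,0,0,40],[0,0,0,0,0,0,40]])

```text
time_s: 25.3
tcp_pos: [0.4676, -0.2989, 0.2035]
eef_rot: [-180.0, 0.0, -0.1]
contact_force: [0.8, 0.3, -2.0]
grip_width: 0.0418
grasp_force: 41.4
```

Lower, release, head back towards E.

Emit:
play_rows(series=[[0,0,0.02,0,0,0,40],[0,0,0.015,0,0,0,40],[0,0,0.009,0,0,0,40],[0,0,0.002,0,0,0,40],[0,0,0,0,0,0,40],[0,0,0,0,0,0,50],[0,0,0,0,0,0,54],[0,0,0,0,0,0,54],[0,0,0,0,0,0,54],[0,0,-0.02,0,0,0,54],[0,0,-0.03,0,0,0,54],[0,-0.049,0,0,0,0,54],[0,-0.049,0,0,0,0,54],[0,-0.049,0,0,0,0,54],[0,-0.049,0,0,0,0,54],[0,-0.049,0,0,0,0,54],[0,-0.049,0,0,0,0,54]])

```text
time_s: 27.0
tcp_pos: [0.4679, -0.0025, 0.2081]
eef_rot: [180.0, -0.0, -0.0]
contact_force: [1.8, -0.9, -0.7]
grip_width: 0.0461
grasp_force: 4.6
```

```bash
python3 chk.py
```

```text
side
([0.4674, -0.3021], 4, 0.44)
([0.4721, 0.2663], 4, 0.67)
([0.488, 0.3461], 3, 0.46)
([0.546, -0.2806], 4, 0.63)
top
([0.4731, -0.2942], 2, 0.51)
([0.4807, 0.266], -3, 0.59)
([0.4908, 0.3462], -3, 0.39)
([0.5229, -0.1849], -1, 0.56)
([0.538, -0.2352], -4, 0.61)
[ 0.4682 -0.0032  0.208 ]
```

Emit:
play_rows(series=[[0.001,-0.0452,0,0,0,0,54],[0.001,-0.0452,0,0,0,0,54],[0.001,-0.0452,0,0,0,0,54],[0.001,-0.0452,0,0,0,0,54],[0.001,-0.0452,0,0,0,0,54],[0.002,-0.0452,0,0,0,0,54],[0,0,0.02,0,0,0,54],[0,0,0.03,0,0,0,54],[0,0,0.02,0,0,0,54],[0,0,0.02,0,0,0,54],[0,0,0.02,0,0,0,54],[0,0,0.013,0,0,0,54],[0,0,0,0,0,0,54],[0,0,0,0,0,0,50],[0,0,0,0,0,0,45],[0,0,0,0,0,0,40],[0,0,0,0,0,0,40],[0,0,0,0,0,0,40]])

```text
time_s: 29.0
tcp_pos: [0.4754, 0.2671, 0.0853]
eef_rot: [-180.0, -0.1, -0.0]
contact_force: [-0.4, -0.5, 2.1]
grip_width: 0.0419
grasp_force: 41.4
```

Emit:
play_rows(series=[[0,0,-0.02,0,0,0,40],[0,0,-0.04,0,0,0,40],[0,0,-0.04,0,0,0,40],[-0.005,0.0155,-0.019,0,0,0,40],[-0.001,0.0495,0,0,0,0,40],[-0.001,0.0495,0,0,0,0,40],[-0.001,0.0495,0,0,0,0,40],[-0.001,0.0495,0,0,0,0,40],[-0.001,0.0495,0,0,0,0,40],[-0.001,0.0495,0,0,0,0,40],[-0.001,0.0495,0,0,0,0,40],[-0.001,0.0495,0,0,0,0,40],[-0.001,0.0495,0,0,0,0,40],[-0.001,0.0495,0,0,0,0,40],[0,0,0,0,0,0,40],[0,0,0,0,0,0,40]])

```text
time_s: 30.6
tcp_pos: [0.4597, -0.2443, 0.2036]
eef_rot: [-180.0, 0.0, -0.1]
contact_force: [-0.7, -1.0, -1.3]
grip_width: 0.0416
grasp_force: 41.4
```

Emit:
play_rows(series=[[0,0,0.02,0,0,0,40],[0,0,0.015,0,0,0,40],[0,0,0.009,0,0,0,40],[0,0,0.002,0,0,0,40],[0,0,0,0,0,0,40],[0,0,0,0,0,0,50],[0,0,0,0,0,0,54],[0,0,0,0,0,0,54],[0,0,0,0,0,0,54],[0,0,-0.02,0,0,0,54],[0,0,-0.03,0,0,0,54],[0,-0.049,0,0,0,0,54],[0,-0.049,0,0,0,0,54],[0,-0.049,0,0,0,0,54],[0,-0.049,0,0,0,0,54],[0,-0.049,0,0,0,0,54],[0,-0.049,0,0,0,0,54]])

```text
time_s: 32.3
tcp_pos: [0.4599, 0.0523, 0.2081]
eef_rot: [180.0, -0.0, -0.0]
contact_force: [1.2, -0.7, -1.7]
grip_width: 0.0461
grasp_force: 4.6
```

```bash
python3 chk.py
```

```text
side
([0.4536, -0.2372], 4, 0.55)
([0.4702, -0.3007], 4, 0.62)
([0.519, -0.1715], 5, 0.55)
([0.5475, -0.3045], 4, 0.57)
top
([0.468, -0.2943], 1, 0.38)
([0.4849, 0.3379], 1, 0.4)
([0.5367, -0.2355], -4, 0.63)
([0.5456, -0.2812], -1, 0.43)
[0.4601 0.0514 0.2079]
```

Emit:
play_rows(series=[[0.0044,-0.0491,0,0,0,0,54],[0.0044,-0.0491,0,0,0,0,54],[0.0044,-0.0491,0,0,0,0,54],[0.0044,-0.0491,0,0,0,0,54],[0.0044,-0.0491,0,0,0,0,54],[0.0044,-0.0491,0,0,0,0,54],[0,0,0.02,0,0,0,54],[0,0,0.03,0,0,0,54],[0,0,0.02,0,0,0,54],[0,0,0.02,0,0,0,54],[0,0,0,0,0,0,54]])

```text
time_s: 33.6
tcp_pos: [0.4868, 0.343, 0.1153]
eef_rot: [179.9, 0.2, -0.1]
contact_force: [0.3, 0.1, -0.9]
grip_width: 0.0462
grasp_force: 4.6
```

```bash
python3 v.py c8
```

```text
[0.4868 0.343  0.1153]
```

View pics/c8.png

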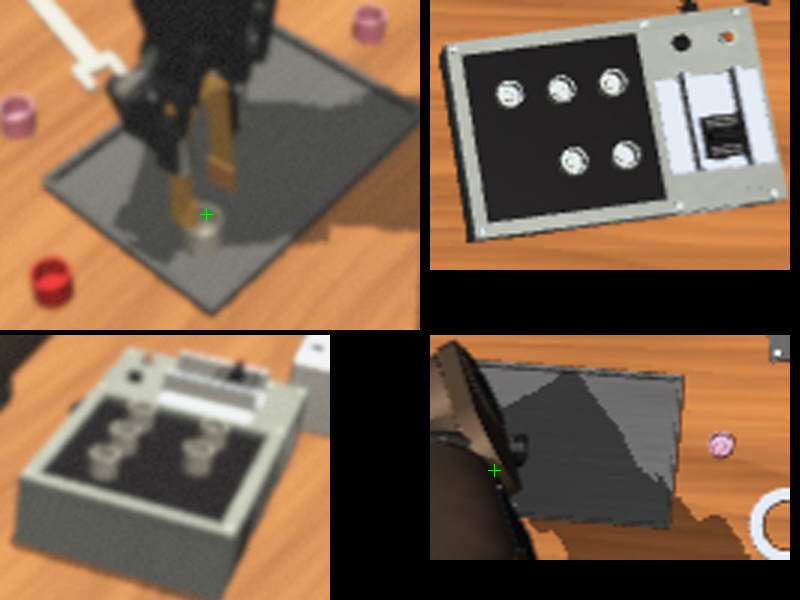

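Five stand well spaced on the plate ((510,94), (562,89), (612,83), (574,161), (626,155)); the last is between the jaws, ring at about (205,217), mark (206,214). Grip it.

Emit:
play_rows(series=[[0,0,0.02,0,0,0,54],[0,0,0.0125,0,0,0,54],[0,0,0,0,0,0,54],[0,0,0,0,0,0,50],[0,0,0,0,0,0,45],[0,0,0,0,0,0,40],[0,0,0,0,0,0,40],[0,0,0,0,0,0,40]])

```text
time_s: 34.6
tcp_pos: [0.4869, 0.3452, 0.0858]
eef_rot: [-180.0, -0.1, -0.0]
contact_force: [0.1, -0.3, 3.0]
grip_width: 0.0419
grasp_force: 41.2
```

Emit:
play_rows(series=[[0,0,-0.02,0,0,0,40],[0,0,-0.04,0,0,0,40],[0,0,-0.04,0,0,0,40],[0,0,-0.018,0,0,0,40],[-0.003,0.0485,0,0,0,0,40],[-0.003,0.0485,0,0,0,0,40],[-0.003,0.0485,0,0,0,0,40],[-0.003,0.0485,0,0,0,0,40],[-0.003,0.0485,0,0,0,0,40],[-0.003,0.0485,0,0,0,0,40],[-0.003,0.0485,0,0,0,0,40],[-0.003,0.0485,0,0,0,0,40],[-0.003,0.0485,0,0,0,0,40],[-0.003,0.0485,0,0,0,0,40],[-0.004,0.0485,0,0,0,0,40],[0,0,0,0,0,0,40],[0,0,0,0,0,0,40]])

```text
time_s: 36.3
tcp_pos: [0.4521, -0.1893, 0.2031]
eef_rot: [-180.0, 0.0, -0.2]
contact_force: [-0.7, -0.3, -2.0]
grip_width: 0.0416
grasp_force: 41.4
```

Emit:
play_rows(series=[[0,0,0.02,0,0,0,40],[0,0,0.015,0,0,0,40],[0,0,0.009,0,0,0,40],[0,0,0.002,0,0,0,40],[0,0,0,0,0,0,40],[0,0,0,0,0,0,50],[0,0,0,0,0,0,54],[0,0,0,0,0,0,54],[0,0,0,0,0,0,54],[0,0,-0.02,0,0,0,54],[0,0,-0.03,0,0,0,54],[0,0,-0.03,0,0,0,52],[0,0,-0.03,0,0,0,52],[0,0,0,0,0,0,52]])

```text
time_s: 37.7
tcp_pos: [0.4535, -0.189, 0.2708]
eef_rot: [179.8, -0.3, -0.0]
contact_force: [0.8, -0.6, -1.7]
grip_width: 0.0446
grasp_force: 5.6
```

```bash
python3 chk.py
```

```text
side
([0.4498, -0.1835], 3, 0.55)
([0.4655, -0.3037], 4, 0.57)
([0.4954, -0.4306], 2, 0.7)
top
[ 0.4521 -0.1882  0.2663]
```

Emit:
play_rows(series=[[0,0,0,0,0,-0.105,52],[0.0353,-0.0255,0,0,0,0,52],[0.0353,-0.0255,0,0,0,0,52],[0.0353,-0.0255,0,0,0,0,52],[0.0353,-0.0255,0,0,0,0,52],[0.0353,-0.0255,0,0,0,0,52],[0.0353,-0.0255,0,0,0,0,52],[0.0353,-0.0255,0,0,0,0,52],[0,0,0,0,0,0,52],[0,0,0,0,0,0,52]])

```text
time_s: 38.9
tcp_pos: [0.6794, 0.0156, 0.265]
eef_rot: [-180.0, 0.2, 6.1]
contact_force: [0.0, -0.2, -1.6]
grip_width: 0.0444
grasp_force: 5.6
```

```bash
python3 - <<'E'
from h import *
a=np.zeros((600,800,3),np.uint8)
tc=r.state()["tcp_pos"];print(r.state()["tcp_pos"],r.state()["eef_rot"])
d=cam("side");x=crop(d,190,95,100,120,5)
q=(proj(d,[.678,.014,.15])[0]-(1.5,0)-(190,95)+.5)*5;cv2.drawMarker(x,tuple(int(i) for i in q),(0,255,0),0,12,1)
q=(proj(d,tc-[0,0,.0774])[0]-(1.5,0)-(190,95)+.5)*5;cv2.drawMarker(x,tuple(int(i) for i in q),(0,255,0),0,12,1)
a[:600,:500]=x
d=cam("top");a[:270,500:800]=crop(d,310,180,100,90,3)
cv2.imwrite("pics/c9.png",a)
E
```

```text
[0.67940817 0.01559888 0.26496606] [-179.98075259    0.1927941     6.08653044]
```

View pics/c9.png

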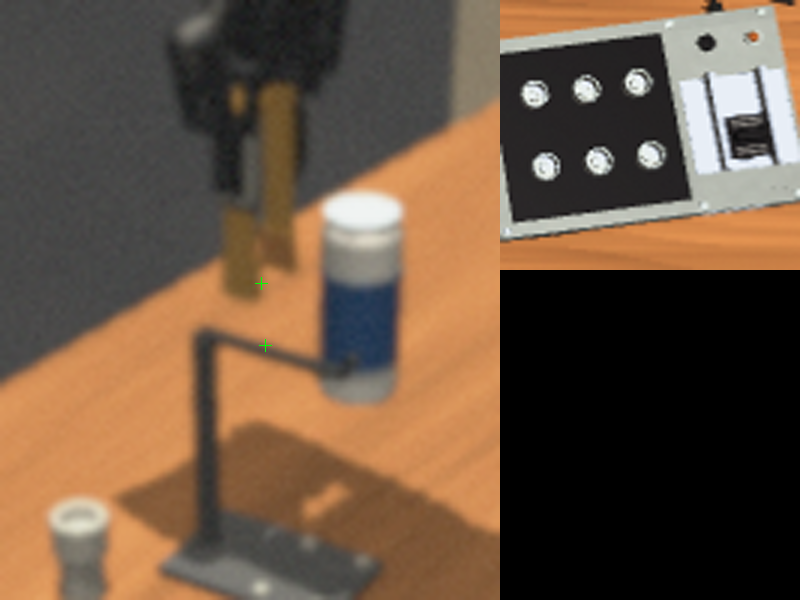

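Emit:
play_rows(series=[[0,0.0015,0.02,0,0,0,54],[0,0,0.03,0,0,0,54],[0,0,0.03,0,0,0,54],[0,0,0.03,0,0,0,54],[0,0,0.015,0,0,0,54],[0,0,0.01,0,0,0,54],[0,0,0.003,0,0,0,54],[0,0,0,0,0,0,54],[0,0,0,0,0,0,54]])

```text
time_s: 39.9
tcp_pos: [0.6802, 0.0134, 0.1305]
eef_rot: [180.0, -0.1, 6.0]
contact_force: [0.5, 0.4, -0.5]
grip_width: 0.0463
grasp_force: 4.6
```

Emit:
play_rows(series=[[0,0,0.003,0,0,0,54],[0,0,0.002,0,0,0,54],[0,0,0.002,0,0,0,54],[0,0,0.001,0,0,0,54],[0,0,0,0,0,0,54],[0,0,0,0,0,0,54]])

```text
time_s: 40.5
tcp_pos: [0.6798, 0.0135, 0.1213]
eef_rot: [180.0, -0.0, 6.0]
contact_force: [-0.0, -0.5, 0.4]
grip_width: 0.0463
grasp_force: 4.6
```

Emit:
play_rows(series=[[0,0,0.001,0,0,0,54],[0,0,0,0,0,0,54],[0,0,0,0,0,0,57],[0,0,0,0,0,0,60],[0,0,0,0,0,0,70],[0,0,0,0,0,0,85],[0,0,0,0,0,0,100],[0,0,0,0,0,0,100],[0,0,0,0,0,0,100],[0,0,-0.01,0,0,0,100],[0,0,-0.03,0,0,0,100],[0,0,-0.04,0,0,0,100],[0,0,-0.05,0,0,0,100],[0,0,0,0,0,0,100]])

```text
time_s: 41.9
tcp_pos: [0.6817, 0.0134, 0.2584]
eef_rot: [179.9, -0.7, 6.0]
contact_force: [0.3, -0.3, -0.1]
grip_width: 0.0857
grasp_force: 0.0
```

```bash
python3 - <<'E'
from h import *
a=np.zeros((600,800,3),np.uint8)
d=cam("side");a[:600,:400]=crop(d,200,105,80,120,5)
x=crop(d,350,115,60,50,6); a[:300,430:790]=x
d=cam("top");x=crop(d,365,175,48,60,6);a[300:600,430:718]=x[:300]
cv2.imwrite("pics/c10.png",a);print(r.state()["tcp_pos"])
E
```

```text
[0.67990733 0.01347388 0.25212514]
```

View pics/c10.png

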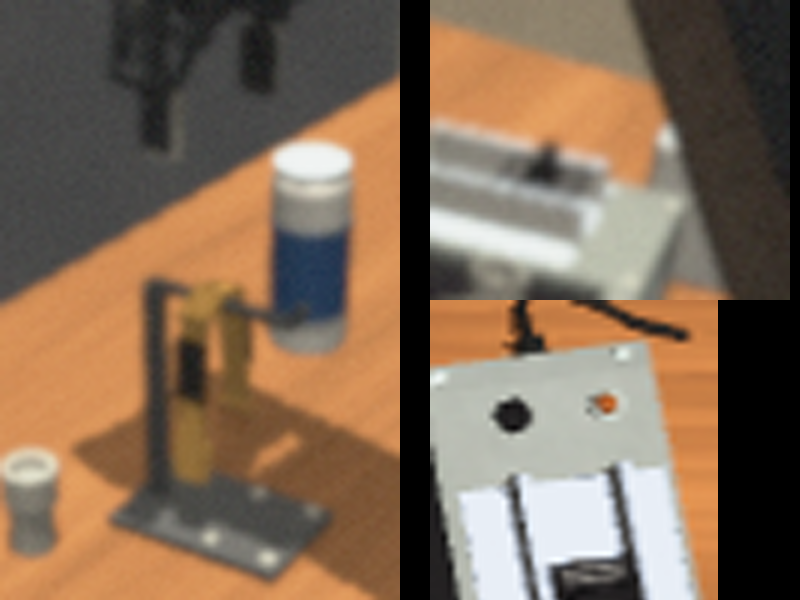

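Tongs hang astride the prong again; all six cups are laid out and the tab is shut. Turn the gripper to close along the machine's x, and locate the rib.

Emit:
play_rows(series=[[0,0,-0.005,0,0,-0.1465,100],[0,0,0,0,0,-0.1465,100],[0,0,0,0,0,-0.1465,100],[0,0,0,0,0,-0.1465,80],[0,0,0,0,0,-0.1465,60],[0,0,0,0,0,-0.1465,60],[0,0,0,0,0,-0.1465,60],[0,0,0,0,0,-0.1465,60],[0,0,0,0,0,-0.1465,60],[0,0,0,0,0,-0.1465,60],[0,0,0,0,0,-0.1465,60]], grip_force=25)

```text
time_s: 43.1
tcp_pos: [0.6793, 0.0135, 0.2537]
eef_rot: [-179.8, -0.0, 98.7]
contact_force: [0.2, -0.6, -0.1]
grip_width: 0.0514
grasp_force: 0.0
```

```bash
python3 - <<'E'
from h import *
from scipy.optimize import minimize
yaw=np.radians(8.4);ex=np.array([np.cos(yaw),np.sin(yaw),0]);ey=np.array([-ex[1],ex[0],0])
def box(c,sx,sy,z0,z1):
    return np.array([np.r_[c,0]+a*ex*sx/2+b*ey*sy/2+[0,0,z] for a in(-1,1) for b in(-1,1) for z in(z0,z1)])
D={c:cam(c) for c in("top","side")}
def model(d,off,c):
    m=np.zeros((384*8,512*8),np.uint8)
    for B in(box(c,.044,.047,.102,.106),box(c,.010,.032,.106,.121)):
        h=cv2.convexHull(((proj(d,B)+off+.5)*8).astype(np.float32)).astype(np.int32);cv2.fillConvexPoly(m,h,255)
    return cv2.resize(m,(512,384),interpolation=cv2.INTER_AREA)/255.
for c in D:
    d=D[c];g=cv2.cvtColor(d["image"],cv2.COLOR_RGB2GRAY)
    off=np.array([-1.5,0]) if c=="side" else np.zeros(2)
    u,v=proj(d,[.487,-.397,.11])[0].astype(int)
    for b in r.boxes_of(c,"lock_rib"): print(c,np.round(b["rect"],1),b["confidence"])
    w=14;W=g[v-w:v+w,u-w:u+w].astype(float)
    best=[]
    for dx in np.arange(-.015,.016,.0015):
        for dy in np.arange(-.015,.016,.0015):
            m=model(d,off,[.487+dx,-.397+dy])[v-w:v+w,u-w:u+w]
            best.append((W[m>.9].mean()-W[(m<.1)&(cv2.dilate((m>.1).astype(np.uint8),np.ones((5,5)))>0)].mean(),.487+dx,-.397+dy))
    best.sort();print(c,np.round(best[:4],4).tolist())
E
```

```text
top [[-157.2109, 0.4885, -0.4015], [-155.4647, 0.4885, -0.403], [-155.4336, 0.49, -0.4015], [-151.7405, 0.49, -0.4]]
side [369.8 142.8  14.2   9.4] 0.45
side [343.  177.8  97.7  83.7] 0.22
side [[-55.1119, 0.487, -0.409], [-54.7681, 0.4885, -0.412], [-54.2323, 0.4885, -0.409], [-54.0649, 0.4855, -0.412]]
```

Emit:
play_rows(series=[[-0.0384,-0.025,0,0,0,0,50],[-0.0384,-0.025,0,0,0,0,50],[-0.0384,-0.025,0,0,0,0,50],[-0.0384,-0.025,0,0,0,0,50],[-0.0384,-0.025,0,0,0,0,50],[-0.0384,-0.025,0,0,0,0,50],[-0.0384,-0.025,0,0,0,0,50],[-0.0384,-0.025,0,0,0,0,50],[-0.0384,-0.025,0,0,0,0,50],[-0.0384,-0.025,0,0,0,0,50],[0,0,0.04,0,0,0,50],[0,0,0.03,0,0,0,50],[0,0,0,0,0,0,50],[0,0,0,0,0,0,50]])

```text
time_s: 44.7
tcp_pos: [0.4883, -0.4028, 0.1857]
eef_rot: [-180.0, -0.0, 98.2]
contact_force: [-0.6, -0.0, 0.4]
grip_width: 0.0427
grasp_force: 0.0
```

```bash
python3 - <<'E'
from h import *
s=r.state();tc=s["tcp_pos"];print(tc,s["eef_rot"],s["grip_width"])
d=cam("side");x=crop(d,330,90,80,75,8)
for X in([tc[0],tc[1],.121],tc-[0,0,.02]):
    q=(proj(d,X)[0]-(1.5,0)-(330,90)+.5)*8;cv2.drawMarker(x,tuple(int(i) for i in q),(0,255,0),0,12,1)
cv2.imwrite("pics/c11.png",x)
E
```

```text
[ 0.48830176 -0.40276814  0.18566584] [-1.79981530e+02 -2.10641584e-02  9.82287258e+01] 0.042736071085840724
```

View pics/c11.png

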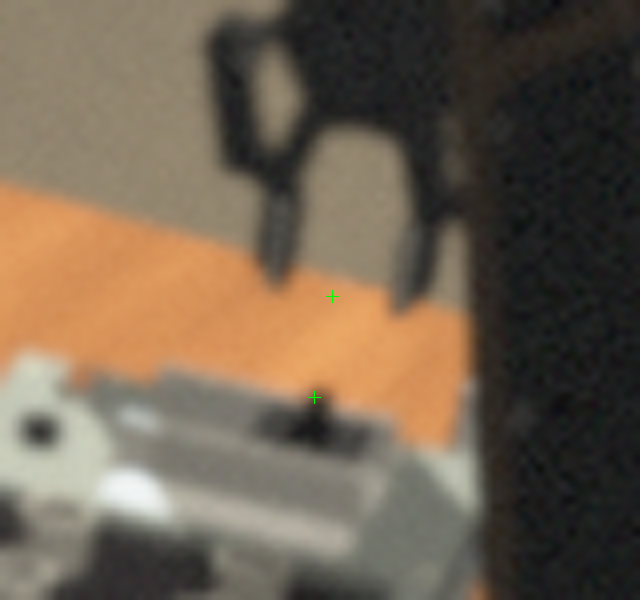

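The rib at (316,395) lies under the mark between the fingers. Down and pinch.

Emit:
play_rows(series=[[0,0,0.02,0,0,0,45],[0,0,0.02,0,0,0,40],[0,0,0.012,0,0,0,30],[0,0,0,0,0,0,20],[0,0,0,0,0,0,5],[0,0,0,0,0,0,5],[0,0,0,0,0,0,5],[0,0,0,0,0,0,5]])

```text
time_s: 45.55
tcp_pos: [0.4885, -0.4028, 0.1342]
eef_rot: [179.9, 0.1, 98.3]
contact_force: [2.0, 1.5, 2.3]
grip_width: 0.0087
grasp_force: 28.7
```

Emit:
play_rows(series=[[0,0.005,0,0,0,0,5],[0,0.005,0,0,0,0,5],[0,0.005,0,0,0,0,5],[0,0.005,0,0,0,0,5],[0,0.005,0,0,0,0,5],[0,0.005,0,0,0,0,5],[0,0.005,0,0,0,0,5],[0,0.004,0,0,0,0,5],[0,0.003,0,0,0,0,5],[0,0,0,0,0,0,5]])

```text
time_s: 46.55
tcp_pos: [0.5297, -0.3967, 0.1341]
eef_rot: [-180.0, 0.0, 98.4]
contact_force: [-4.8, 1.7, 9.2]
grip_width: 0.0092
grasp_force: 29.3
```

Emit:
play_rows(series=[[0,0.001,0,0,0,0,5],[0,0.001,0,0,0,0,5],[0,0.001,0,0,0,0,5],[0,0,0,0,0,0,5]])

```text
time_s: 46.95
tcp_pos: [0.5302, -0.3966, 0.1341]
eef_rot: [-179.7, -0.1, 98.4]
contact_force: [-20.7, -0.6, 12.5]
grip_width: 0.0092
grasp_force: 29.9
```

Emit:
play_rows(series=[[0,-0.003,0,0,0,0,5],[0,0,0,0,0,0,25],[0,0,0,0,0,0,30],[0,0,0,0,0,0,30],[0,0,-0.02,0,0,0,30],[0,0,-0.02,0,0,0,30],[0,-0.022,0,0,0,0,10],[0,-0.022,0,0,0,0,0],[0,0,0,0,0,0,0],[0,0,0,0,0,0,0],[0,0,0,0,0,0,0]])

```text
time_s: 48.05
tcp_pos: [0.4868, -0.403, 0.1732]
eef_rot: [180.0, 0.0, 98.4]
contact_force: [0.2, -0.1, 0.9]
grip_width: -0.0
grasp_force: 0.0
```

```bash
python3 - <<'E'
from h import *
s=r.state();tc=s["tcp_pos"];print(tc,s["eef_rot"],s["grip_width"])
d=cam("side");x=crop(d,330,90,80,75,8)
for X in([.4886,-.4028,.099],tc-[0,0,.022]):
    q=(proj(d,X)[0]-(1.5,0)-(330,90)+.5)*8;cv2.drawMarker(x,tuple(int(i) for i in q),(0,255,0),0,12,1)
cv2.imwrite("pics/c12.png",x)
E
```

```text
[ 0.48681469 -0.40302225  0.17323693] [1.79986870e+02 1.78114027e-02 9.83541010e+01] -3.610484249796619e-05
```

View pics/c12.png

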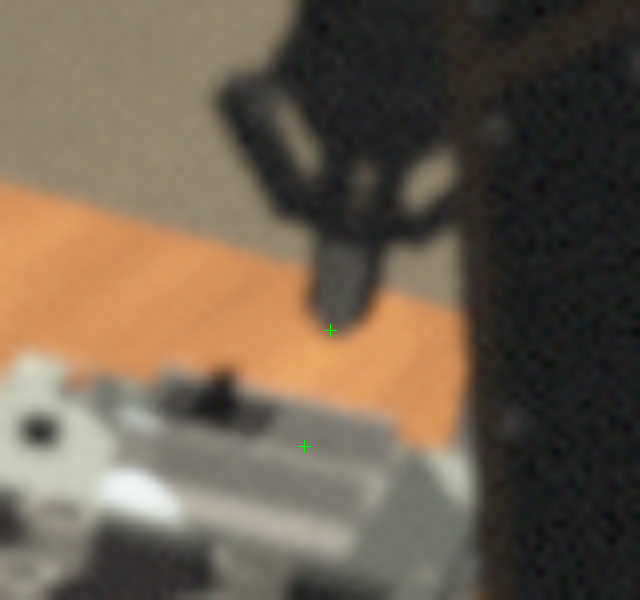

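Tab is open (rib at (220,390)); the shut fingertips are over the button. Press.

Emit:
play_rows(series=[[0,0,0.02,0,0,0,0],[0,0,0.02,0,0,0,0],[0,0,0.008,0,0,0,0],[0,0,0.003,0,0,0,0],[0,0,0.003,0,0,0,0],[0,0,0.002,0,0,0,0],[0,0,0.001,0,0,0,0],[0,0,0,0,0,0,0],[0,0,0,0,0,0,0]])

```text
time_s: 49.0
tcp_pos: [0.4864, -0.4031, 0.1168]
eef_rot: [180.0, 0.0, 98.3]
contact_force: [1.7, 2.6, 4.2]
grip_width: -0.0
grasp_force: 1.9
```

Emit:
play_rows(series=[[0,0,0.001,0,0,0,0],[0,0,0.001,0,0,0,0],[0,0,0.001,0,0,0,0],[0,0,0,0,0,0,0],[0,0,0,0,0,0,0]])

```text
time_s: 49.5
tcp_pos: [0.4865, -0.4032, 0.1148]
eef_rot: [179.9, 0.1, 98.3]
contact_force: [-0.4, 4.0, 18.2]
grip_width: -0.0003
grasp_force: 8.7
```

Emit:
play_rows(series=[[0,0,-0.005,0,0,0,0],[0,0,-0.015,0,0,0,0],[0,0,-0.02,0,0,0,0],[0,0,-0.02,0,0,0,20],[0,0.022,0,0,0,0,30],[0,0.022,0,0,0,0,40],[0,0,0,0,0,0,40],[0,0,0.02,0,0,0,40],[0,0,0.015,0,0,0,40],[0,0,0.005,0,0,0,30],[0,0,0,0,0,0,5],[0,0,0,0,0,0,5],[0,0,0,0,0,0,5],[0,0,0,0,0,0,5]])

```text
time_s: 50.9
tcp_pos: [0.5292, -0.3967, 0.133]
eef_rot: [-180.0, -0.0, 98.3]
contact_force: [-1.4, -2.1, -10.3]
grip_width: 0.009
grasp_force: 28.4
```

Emit:
play_rows(series=[[0,-0.005,0,0,0,0,5],[0,-0.005,0,0,0,0,5],[0,-0.005,0,0,0,0,5],[0,-0.005,0,0,0,0,5],[0,-0.005,0,0,0,0,5],[0,-0.005,0,0,0,0,5],[0,-0.005,0,0,0,0,5],[0,-0.005,0,0,0,0,5],[0,-0.001,0,0,0,0,5],[0,-0.001,0,0,0,0,5],[0,-0.001,0,0,0,0,5],[0,-0.001,0,0,0,0,5],[0,0,0,0,0,0,5]])

```text
time_s: 52.2
tcp_pos: [0.4876, -0.4028, 0.1331]
eef_rot: [179.8, 0.1, 98.3]
contact_force: [12.4, -1.3, -25.3]
grip_width: 0.0089
grasp_force: 26.6
```

Emit:
play_rows(series=[[0,0.0015,0,0,0,0,5],[0,0,0,0,0,0,20],[0,0,0,0,0,0,35],[0,0,0,0,0,0,35],[0,0,-0.02,0,0,0,35],[0,0,-0.04,0,0,0,35],[0,0,-0.04,0,0,0,35],[-0.045,0,0,0,0,0,35],[-0.045,0,0,0,0,0,35],[-0.045,0,0,0,0,0,35],[-0.045,0,0,0,0,0,35],[0,0,0,0,0,0,35],[0,0,0,0,0,0,35]])

```text
time_s: 53.5
tcp_pos: [0.5133, -0.5813, 0.2331]
eef_rot: [180.0, -0.0, 98.3]
contact_force: [0.1, 0.4, 1.0]
grip_width: 0.0303
grasp_force: 0.0
```

```bash
python3 - <<'E'
from h import *
d=cam("top");s=cam("side")
a=np.zeros((600,800,3),np.uint8)
a[:320,:800]=crop(d,225,140,200,80,4)[:320]
a[320:600,:400]=crop(s,215,150,100,70,4)
a[320:600,400:800]=crop(s,305,110,100,70,4)
cv2.imwrite("pics/c13.png",a)
t=s;print(r.state()["tcp_pos"],r.state()["contact_force"])
E
```

```text
[ 0.51376323 -0.57997685  0.23393196] [0.90034413 0.10182752 1.35530423]
```

View pics/c13.png

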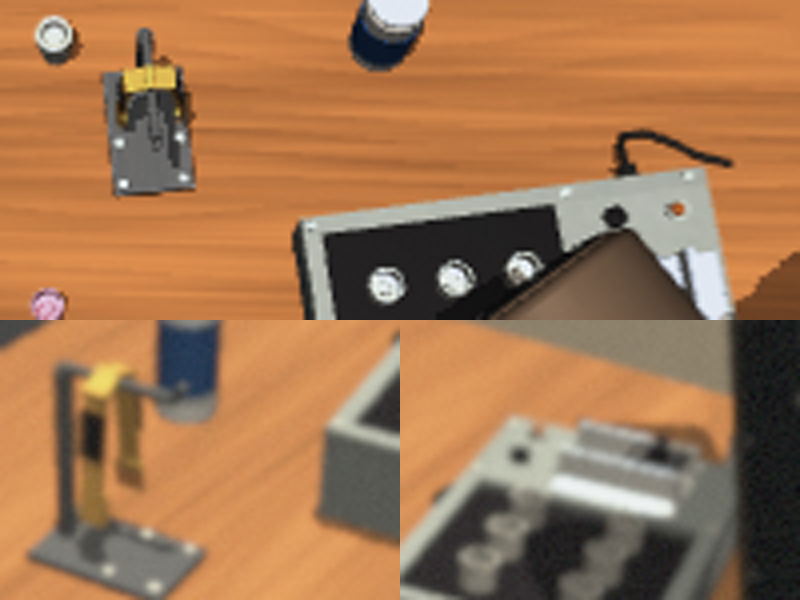

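Emit:
play_rows(series=[[-0.005,-0.045,0,0,0,0,35],[-0.005,-0.045,0,0,0,0,35],[-0.005,-0.045,0,0,0,0,35],[-0.005,-0.045,0,0,0,0,35],[-0.005,-0.045,0,0,0,0,35],[-0.005,-0.045,0,0,0,0,35],[0,0,0,0,0,0,35],[0,0,0,0,0,0,35]])

```text
time_s: 54.4
tcp_pos: [0.2506, -0.6492, 0.2344]
eef_rot: [180.0, 0.1, 98.3]
contact_force: [0.6, 0.7, 1.0]
grip_width: 0.0299
grasp_force: 0.0
```

```bash
python3 - <<'E'
from h import *
d=cam("top");cv2.imwrite("pics/c14.png",crop(d,140,140,266,130,3))
E
python3 chk.py
```

```text
side
([0.4562, -0.2344], 4, 0.41)
([0.4676, -0.2949], 4, 0.39)
([0.524, -0.1817], 4, 0.57)
([0.5288, -0.2299], 4, 0.64)
top
([0.4559, -0.1905], -5, 0.59)
([0.4648, -0.2942], 1, 0.56)
([0.4693, -0.2472], 1, 0.48)
([0.4901, -0.4073], 3, 0.59)
([0.5255, -0.1891], 2, 0.6)
([0.5367, -0.2352], -4, 0.64)
([0.5466, -0.2803], 1, 0.38)
[ 0.2524 -0.6491  0.2335]
```

View pics/c14.png

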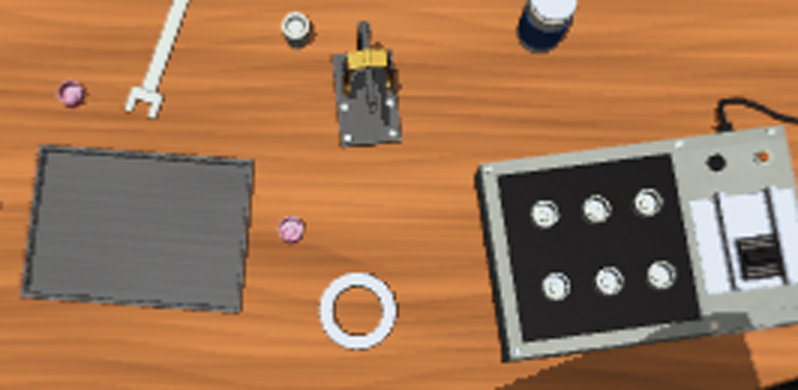

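The tray is empty, six cups stand on the plate well apart, the tab covers the button, and the tongs hang on the hook.

```bash
python3 -c "
from cell import r
print(r.job_done())"
```

```text
the job is handed in; nothing more can be done
None
```

The job is handed in with no verdict returned: six tappets stand spaced on the coil plate, the button was pressed to its stop and let up, the tab slid back to its stop over it, the tongs hang on the hook, and the bystanders were not touched.

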